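# Reassemble a cocoa shaker and take off its dust cap

## Task

Put the washed cocoa shaker back together and make it ready to dust drinks: lower the mesh top, with its brown dust cap still on it, onto the open steel cup until it sits fully home, and let go of it there (do not drop it on). Then lift the dust cap off alone, leaving the mesh top seated on the cup, and finish still holding the dust cap in the gripper, at least 5 cm clear above the mesh top. Leave the cup standing where it is, and do not disturb the cream-capped shaker, the jug, the tumblers or the spoon.

Things in the scene. Friction and masses are not known exactly. Their poses are not given: they have to be found in the camera images.
- cup_rim (a point): Open steel shaker cup, loose, standing upright on the black bar mat (6 mm thick): round, outside diameter 64 mm, height 90 mm, wall 3 mm, bore 58 mm, about 0.24 kg. This point is the centre of its open mouth, level with the rim; z points up out of the cup.
- mesh_top_mid (a point): Mesh top (inner lid), loose, 0.11 kg, plug down on the grey-green 6 mm draining mat, dust cap on. From below: grey plug 55 mm across, 10 high, enters the cup in any turn; steel band 64 across, 26 high, to hold it by, its underside rests on the cup rim; perforated dome 45 across, 11.5 high, under the cap. Point: centre of the band, half-way up; 13 mm above the cup's rim point when home. z up.
- cap_mid (a point): Brown plastic dust cap (outer lid), loose, 35 g: upturned round cup, 54 mm across at its foot, 52 at its top, 24.6 high. It rests over the dome on the flat top of the band, not latched: held by the band both lids travel together, held by the cap it comes up alone. Point: on its axis, 12 mm above its foot; 25 mm above the mesh top's point when on it. z up.
- spice_shaker: Bystander: a complete, closed steel shaker with a cream-yellow cap, 64 mm across, 141 mm high, standing on the black bar mat about 0.13 m from the cup. Origin: centre of its underside.
- milk_jug: Bystander: open steel milk jug with a side handle, 80 mm across, 105 mm high, handle out to about 73 mm from its axis. Origin: centre of its underside.
- tumblers: Bystander: stack of upturned pale tumblers, 78 mm across at the foot, 130 mm high. Origin: centre of its underside.
- spoon: Bystander: steel spoon, 150 mm long, lying on the draining mat. Origin: under its middle; x runs along it.
Not all that is in view belongs to the job. What is shaped like the part that bears cup_rim but orange or purple is not meant.

How it is judged:
By the outcome, as a careful person would: the job done as asked, in the order asked, and still so for the second after the job is handed in, while the arm keeps its last pose, push and grip.
It also fails if it takes over 58 s, if anything falls off the work surface, if the arm or the gripper's body presses on something with over 40 N, if the wrist force passes 120 N, or if a joint passes its speed limit or range.

## Robot

A 6-joint arm with a two-finger parallel gripper is mounted at the origin on the work surface. World frame = base frame: x ahead of the robot, y to its left, z up, the work surface at z = 0. Lengths are in m, angles in rad, forces in N, time in s.
With the tool pointing down it reaches from about 0.425 to 1.125 m from the base axis. Payload 14.9 kg.
Tool frame: the origin (TCP) lies at the very end of the fingers, on their centre line; the grasp point (between the pads) lies arm.grip_depth behind it (arm.grip_depth is the distance from the TCP to the grasp point, in m); z points along the fingers, y is the direction in which the jaws open and shut (so a half turn about z gives the same grasp; the last joint's range is limited). The gripper opens to 91 mm and grips with 3 to 60 N. Pads are 32 mm wide; open, the fingers measure 118 mm over their backs; the gripper's body (76 mm by 178 mm) begins 60 mm behind the grasp point.
Start: joints at [1.254, 0.379, 1.734, -0, 1.028, -0.033], TCP at [0.196, 0.672, 0.214] pointing down, gripper open.
Joint ranges: [-2.77, 2.77], [-0.74, 2.19], [0, 2.66], [-1.06, 4.2], [0.31, 2.87], [-3.08, 3.08]. Speed limits (rad/s): [1.89, 1.89, 2.39, 3.14, 3.14, 3.14].

## Interface

Orientations are given as a unit quaternion [w, x, y, z].
In Python, from rig import arm, eyes, spotter gives the robot as it stands.
- The arm moves only by the shell command python3 -m inch 'ROWS'. ROWS is JSON, a list that holds one entry, the list of rows, each a list of 5 numbers: the gripper command: -1 is fully open, 1 is shut, values between are in proportion, then the shift along the world's x, y, z in m, then the turn about the world's z in rad. A call has 1 to 12 rows; each row shifts and turns the pose as measured when the row begins; what a row does not reach is not made up. A row lasts 1/10 s, in which the tool goes at most 50 mm and 8.59 degrees, less where a joint would pass 70% of its speed; a pose out of reach is approached as far as the arm can. A call is refused whole if a number of a shift passes 0.05 or a number of a turn 0.15, either way. A call with a gripper value outside its range is refused whole. The fingers move at their own pace and stop on an object; the grip force is fixed at half the most. Time passes only in rows, so rows that do not move let the fingers close. It gives the time, the measured TCP pose, the force and the opening at its end, in the units of the state.
- arm.observe(): the state, without advancing time (a new reading comes with each control period).
- eyes.capture(name): name is "side" or "top"; returns a dict with "image" (420x560x3 uint8, red, green, blue), "intrinsics" (3x3 intrinsics, pixels), "distortion" ([k1, k2, p1, p2, k3] as OpenCV has them; the pictures are not rectified), "R" (3x3) and "t" (3): a world point X has camera coordinates R X + t. Camera axes: x right, y down, z forward; pixel columns grow to the right and rows downward; lengths in m; the calibration is good to about 2 mm. A picture is of the moment at which its call begins. There is no depth.
- arm.hand_in(): hands the job in, once; it reports no verdict.
Trained networks look in a picture, given as the dict that the camera call returned (one of the last four; its "shot" number tells which), for a name from the list of things; names that differ only in an ending like _2 or _b are one class to them, and where a whole thing is asked for, a point or a joint stands for the part that bears it (a point fixed in the world has none). Each returns a list of dicts, best first, with "p" (0 to 1); they miss things now and then, are a little off and sometimes report something else, mostly with a low value. They report only what shows in the picture. A call takes as long as a camera call. They do not tell look-alikes from the thing itself.
- spotter.look_for(picture, name): "location" ([row, column] in pixels, amid what is visible of it).
- spotter.outline_of(picture, name): "mask" (420x560 bool, what is visible of it) and "location" ([row, column] in pixels, amid what is visible of it).
- spotter.landmark_of(picture, name): "location" ([row, column] in pixels: a listed point, or the origin of a listed thing).
The state is a dict: "time": time; "q": joint angles; "qvel": joint speeds; "effort": joint torques, N m; "tool_pos": TCP position; "ee_rot": TCP orientation; "wrist_force": force on the tool from outside, world axes, zero at the start; "wrist_torque": the same for the moment, N m; "width": finger opening in m.
Only numpy, scipy, OpenCV 4.12 (cv2) and the standard library are available. Lean on these libraries where they do the work, as an engineer would, in place of code of your own. Each camera call takes 0.05 s, during which the arm holds its last target. There are 200 camera calls.

## Working session

There is one attempt and no reset: what is moved stays moved. The work goes in short steps, Python scripts to look and compute and a shell command to move; the robot and the scene stay as the last step left them, time stands still between calls to the robot, and variables do not carry over. Pictures are saved under pics/ and viewed, about 8 in all and at most 12, crops included, and the job is handed in when it is done.

```bash
mkdir -p pics; cat > h.py <<'E'
import numpy as np, cv2
from rig import arm, eyes, spotter
def ray(p,rc):
    K=np.array(p["intrinsics"]);D=np.array(p["distortion"]);R=np.array(p["R"]);t=np.array(p["t"])
    u=cv2.undistortPoints(np.array([[[rc[1],rc[0]]]],float),K,D)[0,0]
    return -R.T@t, R.T@np.array([u[0],u[1],1])
def atz(p,rc,z):
    c,d=ray(p,rc); return c+d*(z-c[2])/d[2]
def tri(a,ra,b,rb):
    c1,d1=ray(a,ra);c2,d2=ray(b,rb)
    s=np.linalg.lstsq(np.c_[d1,-d2],c2-c1,rcond=None)[0]
    x,y=c1+d1*s[0],c2+d2*s[1]; return (x+y)/2,np.linalg.norm(x-y)
def proj(p,X):
    return cv2.projectPoints(np.array([X],float),cv2.Rodrigues(np.array(p["R"]))[0],np.array(p["t"]),np.array(p["intrinsics"]),np.array(p["distortion"]))[0][0,0][::-1]
def save(p,n): cv2.imwrite("pics/"+n,p["image"][:,:,::-1])
E
python3 - <<'E'
from h import *
np.set_printoptions(precision=4,suppress=True)
S={n:eyes.capture(n) for n in("top","side")}
for n in S: save(S[n],n+"0.png"); print(n,"cam",ray(S[n],[210,280])[0])
Z=dict(cup_rim=.096,mesh_top_mid=.029,cap_mid=.054,spice_shaker=.006,milk_jug=0,tumblers=0,spoon=.006)
for k in Z:
    L={}
    for n in S:
        L[n]=spotter.landmark_of(S[n],k)
        for r in L[n][:3]: print(k,n,round(r["p"],2),np.round(r["location"],1),atz(S[n],r["location"],Z[k]))
    if L["top"] and L["side"]: print("   tri",*tri(S["top"],L["top"][0]["location"],S["side"],L["side"][0]["location"]))
s=arm.observe(); print(s["time"],s["tool_pos"],s["ee_rot"],s["width"],arm.grip_depth)
E
```

```text
top cam [0.3558 0.0809 1.2385]
side cam [ 0.1163 -0.5834  0.6208]
cup_rim top 0.87 [185.2 102.3] [0.6155 0.4629 0.096 ]
cup_rim top 0.62 [300.1 113.4] [0.369  0.4242 0.096 ]
cup_rim top 0.53 [149.8 304.9] [0.6975 0.0209 0.096 ]
cup_rim side 0.95 [140.3 217.4] [0.6041 0.462  0.096 ]
cup_rim side 0.77 [167.  213.3] [0.5191 0.3199 0.096 ]
   tri [0.6113 0.4655 0.0937] 0.010099476151256715
mesh_top_mid side 0.61 [228.2 349.9] [ 0.7005 -0.0198  0.029 ]
mesh_top_mid side 0.56 [319.5 324.7] [ 0.4744 -0.2027  0.029 ]
cap_mid top 0.82 [259.8 408.7] [ 0.4585 -0.2095  0.054 ]
cap_mid side 0.56 [313.1 326.5] [ 0.4712 -0.2092  0.054 ]
   tri [ 0.4625 -0.211   0.0596] 0.010561655233312858
spice_shaker top 0.6 [247.3 232.9] [0.4904 0.1837 0.006 ]
milk_jug top 0.56 [151.  306.7] [0.7232 0.0116 0.    ]
milk_jug top 0.18 [239.5 461. ] [ 0.5108 -0.3466  0.    ]
tumblers top 0.61 [286.1 315.5] [ 0.4024 -0.0065  0.    ]
tumblers side 0.83 [287.5 235.4] [ 0.3927 -0.0132  0.    ]
   tri [ 0.3998 -0.0059 -0.0091] 0.0064333754121823575
spoon top 0.82 [239.9 459.8] [ 0.5091 -0.3417  0.006 ]
0.8 [0.196  0.672  0.2139] [-0.      0.1414  0.9899 -0.    ] 0.09126874428991057 0.0188
```

View pics/top0.png

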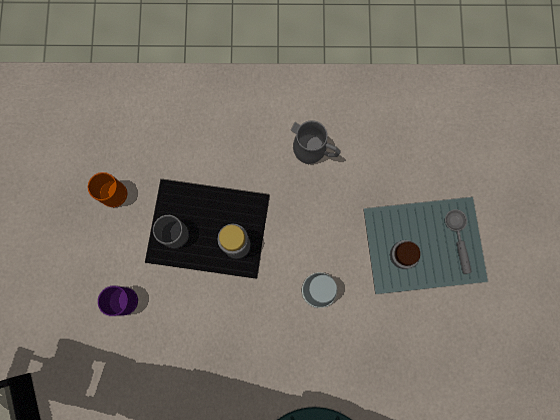

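View pics/side0.png

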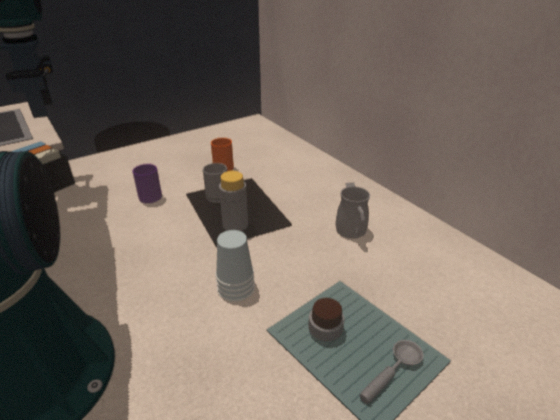

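The steel cup is at about (row 229, col 169) in top and (167, 213) in side. The mesh top with the brown cap is at (254, 407) and (313, 327). The network's best "cup" is the orange decoy. I'll enlarge the two parts to fit them more closely.

```bash
python3 - <<'E'
from h import *
np.set_printoptions(precision=4,suppress=True)
S={n:eyes.capture(n) for n in("top","side")}
for k in("cup_rim","mesh_top_mid","cap_mid"):
  for n in S:
    for r in spotter.landmark_of(S[n],k): print("lm",k,n,round(r["p"],2),np.round(r["location"],1))
    for r in spotter.outline_of(S[n],k):
        ys,xs=np.nonzero(r["mask"]); print("  ol",k,n,round(r["p"],2),np.round(r["location"],1),ys.min(),ys.max(),xs.min(),xs.max())
def crop(n,r,c):
    return cv2.resize(S[n]["image"][r:r+60,c:c+80],(400,300),interpolation=cv2.INTER_CUBIC)
m=np.vstack([np.hstack([crop("top",205,130),crop("top",230,368)]),np.hstack([crop("side",150,175),crop("side",290,287)])])
cv2.imwrite("pics/m.png",m[:,:,::-1])
E
```

```text
lm cup_rim top 0.91 [185.4 103.9]
lm cup_rim top 0.79 [300.9 114.1]
lm cup_rim top 0.76 [230.5 165.5]
  ol cup_rim top 0.97 [188.6 108.1] 172 206 88 126
  ol cup_rim top 0.75 [233.1 166.9] 216 246 153 187
  ol cup_rim top 0.66 [299.9 119.3] 285 315 98 137
lm cup_rim side 0.92 [142.4 220.3]
lm cup_rim side 0.78 [166.7 213.7]
lm cup_rim side 0.61 [167.8 145.8]
  ol cup_rim side 0.88 [182.5 147.7] 163 202 132 161
  ol cup_rim side 0.79 [178.5 215. ] 162 201 203 226
  ol cup_rim side 0.57 [151.2 223.7] 137 170 211 233
lm mesh_top_mid top 0.58 [254.6 406.4]
  ol mesh_top_mid top 0.5 [257.8 394.2] 240 268 390 413
lm mesh_top_mid side 0.74 [320.7 326.6]
  ol mesh_top_mid side 0.56 [329.8 323.2] 321 340 309 341
  ol mesh_top_mid side 0.21 [358.2 397.9] 340 403 360 422
lm cap_mid top 0.64 [287.2 320.2]
lm cap_mid top 0.63 [258.3 410.5]
  ol cap_mid top 0.69 [259.  409.7] 241 265 394 419
lm cap_mid side 0.77 [313.3 326.8]
lm cap_mid side 0.18 [371.8 390.6]
  ol cap_mid side 0.98 [312.  325.7] 297 328 312 341
  ol cap_mid side 0.3 [265.7 235. ] 230 300 215 254
```

View pics/m.png

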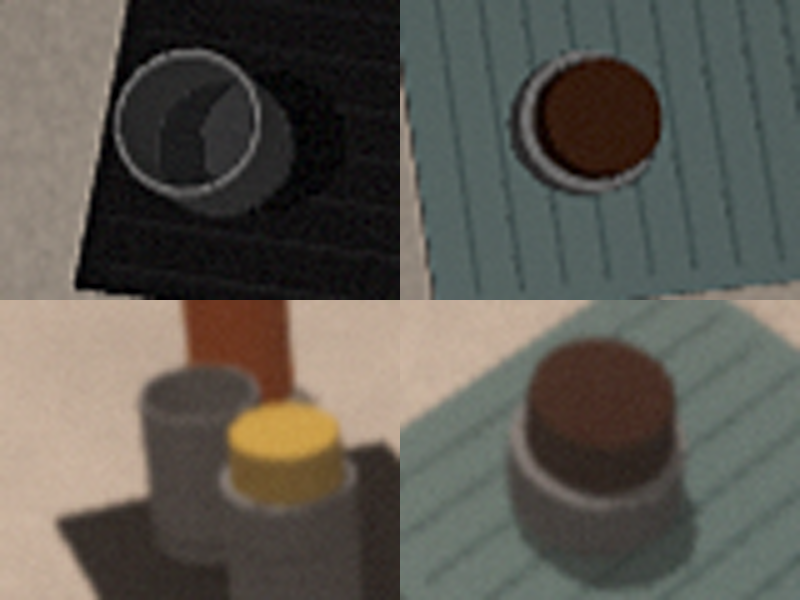

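```bash
python3 - <<'E'
from h import *
np.set_printoptions(precision=4,suppress=True)
S={n:eyes.capture(n) for n in("top","side")}
for nm,z,a,b in(("cup",.096,[228.8,167],[168,214.6]),("cap",.0666,[253.2,407.4],[308,327]),("band",.042,[253.8,405.8],None)):
    print(nm,atz(S["top"],a,z), b and (atz(S["side"],b,z),tri(S["top"],a,S["side"],b)))
E
```

```text
cup [0.5201 0.3184 0.096 ] (array([0.5194, 0.313 , 0.096 ]), (array([0.5212, 0.3188, 0.0927]), np.float64(0.0015026439618842104)))
cap [ 0.4718 -0.2041  0.0666] (array([ 0.4715, -0.2089,  0.0666]), (array([ 0.4732, -0.2057,  0.0624]), np.float64(0.0020884614471092574)))
band [ 0.4729 -0.2065  0.042 ] None
```

```bash
python3 -m inch '[[[-1,0.03,-0.035,0,0.14],[-1,0.03,-0.035,0,0.14],[-1,0.03,-0.035,0,0],[-1,0.03,-0.035,0,0],[-1,0.03,-0.035,0,0],[-1,0.03,-0.035,0,0],[-1,0.03,-0.035,0,0],[-1,0.03,-0.035,0,0],[-1,0.03,-0.035,0,0]]]'; python3 -m inch '[[[-1,0.005,-0.045,0,0],[-1,0.005,-0.045,0,0],[-1,0.005,-0.045,0,0],[-1,0,-0.045,0,0],[-1,0,-0.045,0,0],[-1,0,-0.045,0,0],[-1,0,-0.045,0,0],[-1,0,-0.045,0,0],[-1,0,-0.045,0,0],[-1,0,-0.045,0,0],[-1,0,-0.045,0,0],[-1,0,-0.045,0,0]]]'
```

```text
time: 2.5
tool_pos: [0.4708, 0.3485, 0.2151]
ee_rot: [0.001, -0.007, 1.0, 0.002]
wrist_force: [0.5, 1.0, 0.1]
width: 0.0915
time: 3.7
tool_pos: [0.4876, -0.213, 0.2185]
ee_rot: [0.005, -0.007, 1.0, 0.002]
wrist_force: [-0.0, -0.6, -0.0]
width: 0.0911
```

```bash
python3 -m inch '[[[-1,-0.015,0.007,-0.02,0],[-1,0,0,-0.04,0],[-1,0,0,-0.04,0],[-1,0,0,-0.015,0],[-1,0,0,0,0]]]'; python3 - <<'E'
from h import *
np.set_printoptions(precision=4,suppress=True)
s=arm.observe();print(s["tool_pos"],s["ee_rot"],s["time"])
S={n:eyes.capture(n) for n in("top","side")}
t=np.array(s["tool_pos"])
for n in S: print(n,"tcp",proj(S[n],t),"captop pred",proj(S[n],[.472,-.206,.0666]))
def crop(n,r,c): return cv2.resize(S[n]["image"][r:r+120,c:c+80],(400,600),interpolation=cv2.INTER_CUBIC)
cv2.imwrite("pics/g1.png",np.hstack([crop("top",190,368),crop("side",250,287)])[:,:,::-1])
E
```

```text
time: 4.2
tool_pos: [0.4729, -0.213, 0.1021]
ee_rot: [0.008, -0.003, 1.0, 0.0]
wrist_force: [0.6, -0.0, 0.8]
width: 0.0914
[ 0.4729 -0.213   0.1021] [ 0.008  -0.003   1.      0.0001] 4.2
top tcp [251.0817 415.5181] captop pred [253.128  408.2564]
side tcp [294.6737 330.5106] captop pred [306.8396 326.171 ]
```

View pics/g1.png

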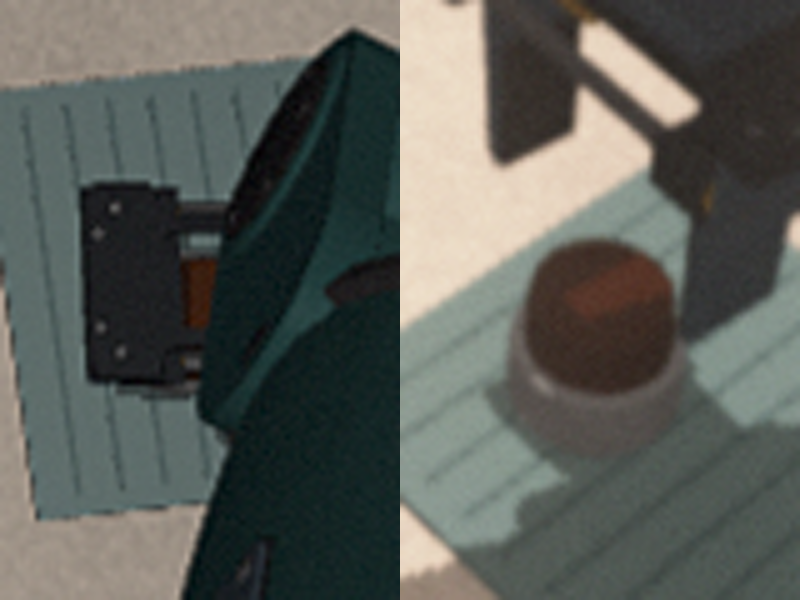

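```bash
python3 -m inch '[[[-1,0,0.008,0,0],[-1,0,0,0,0]]]'; python3 -m inch '[[[-1,-0.001,0,-0.025,0],[-1,0,0,-0.025,0],[-1,0,0,-0.02,0],[-1,0,0,-0.008,0],[-1,0,0,0,0]]]'
```

```text
time: 4.5
tool_pos: [0.4752, -0.2053, 0.1064]
ee_rot: [0.011, -0.003, 1.0, -0.001]
wrist_force: [0.5, -0.2, 0.6]
width: 0.0911
time: 5.0
tool_pos: [0.4786, -0.2059, 0.0319]
ee_rot: [0.016, -0.004, 1.0, -0.004]
wrist_force: [0.4, -0.0, 1.1]
width: 0.0914
```

```bash
python3 -c "
from h import *
for i in range(3):
    s=arm.observe();print(s['time'],np.round(s['q'],4),np.round(s['qvel'],3),np.round(s['effort'],1),np.round(s['tool_pos'],4),np.round(s['ee_rot'],4))
    eyes.capture('top')
"
```

```text
5.0 [-0.4548  0.3954  2.1595  0.0139  0.5556 -2.0454] [ 0.002 -0.012 -0.007 -0.     0.01   0.002] [ -0.  -58.5 -26.   -0.   -0.4  -0. ] [ 0.4786 -0.2059  0.0319] [ 0.0156 -0.0041  0.9999 -0.0036]
5.05 [-0.4548  0.3945  2.1593  0.0138  0.5561 -2.0455] [-0.002 -0.016 -0.005 -0.001  0.006 -0.001] [ -0.1 -59.  -26.1  -0.   -0.2  -0. ] [ 0.4788 -0.206   0.0325] [ 0.0159 -0.0041  0.9999 -0.0038]
5.1 [-0.4549  0.3939  2.1591  0.0138  0.5562 -2.0455] [-0.001 -0.01  -0.002  0.001 -0.001 -0.001] [  0.1 -59.  -25.9  -0.   -0.1  -0. ] [ 0.4791 -0.2062  0.0328] [ 0.0162 -0.0041  0.9999 -0.0039]
```

```bash
python3 -m inch '[[[-1,-0.007,0,-0.008,0],[-1,-0.002,0,-0.008,0],[0.2,-0.001,0,-0.001,0]]]'
```

```text
time: 5.45
tool_pos: [0.4696, -0.2068, 0.0168]
ee_rot: [0.018, -0.004, 1.0, -0.005]
wrist_force: [0.2, -0.3, 0.2]
width: 0.0858
```

```bash
python3 -m inch '[[[1,0.001,0,0,0],[1,0,0,0,0],[1,0,0,0,0],[1,0,0,0,0]]]'
```

```text
time: 5.85
tool_pos: [0.4703, -0.2069, 0.0166]
ee_rot: [0.018, -0.004, 1.0, -0.005]
wrist_force: [0.1, 0.0, -1.4]
width: 0.0629
```

```bash
python3 -m inch '[[[1,0,0,0.02,0],[1,0,0,0.03,0],[1,0,0,0.04,0],[1,0,0,0.04,0],[1,0,0,0.04,0],[1,0,0,0.025,0],[1,0,0,0,0]]]'; python3 -m inch '[[[1,0,0.02,0,0],[1,0.005,0.035,0,0],[1,0.005,0.045,0,0],[1,0.005,0.045,0,0],[1,0.005,0.045,0,0],[1,0.005,0.045,0,0],[1,0.005,0.045,0,0],[1,0.005,0.045,0,0],[1,0.005,0.045,0,0],[1,0,0.04,0,0],[1,0,0.03,0,0],[1,0,0.02,0,0]]]'
```

```text
time: 6.55
tool_pos: [0.4679, -0.2054, 0.2184]
ee_rot: [0.016, -0.004, 1.0, -0.004]
wrist_force: [0.8, 0.4, -2.6]
width: 0.0629
time: 7.75
tool_pos: [0.5008, 0.2705, 0.2054]
ee_rot: [0.011, -0.002, 1.0, -0.006]
wrist_force: [0.6, -0.1, -1.5]
width: 0.0626
```

```bash
python3 -m inch '[[[1,0.01,0.025,-0.01,0],[1,0.009,0.02,-0.02,0],[1,0,0.003,-0.01,0],[1,0,0,0,0]]]'; python3 - <<'E'
from h import *
np.set_printoptions(precision=4,suppress=True)
S={n:eyes.capture(n) for n in("top","side")}
s=arm.observe();print(s["tool_pos"],s["ee_rot"],s["time"])
t=np.array(s["tool_pos"])
for n in S:
  print(n,"tcp",proj(S[n],t),"pred cap top",proj(S[n],t+[0,0,.0494]),"rim",proj(S[n],[.52,.318,.096]))
  for k in("cap_mid","mesh_top_mid"):
    for r in spotter.landmark_of(S[n],k)[:2]: print(k,round(r["p"],2),np.round(r["location"],1))
def crop(n,r,c): return cv2.resize(S[n]["image"][r:r+120,c:c+80],(400,600),interpolation=cv2.INTER_CUBIC)
cv2.imwrite("pics/g2.png",np.hstack([crop("top",170,120),crop("side",100,170)])[:,:,::-1])
E
```

```text
time: 8.15
tool_pos: [0.5174, 0.3223, 0.1585]
ee_rot: [0.009, -0.004, 1.0, -0.007]
wrist_force: [-0.4, -0.3, -1.6]
width: 0.0627
[0.518  0.3219 0.1601] [ 0.0095 -0.0036  0.9999 -0.0063] 8.25
top tcp [225.282  158.8237] pred cap top [221.4748 153.2829] rim [228.8262 167.1985]
side tcp [144.4802 210.2781] pred cap top [126.2183 208.4112] rim [167.1938 213.9301]
cap_mid 0.69 [131.4 208.5]
mesh_top_mid 0.64 [141.2 209.6]
```

View pics/g2.png

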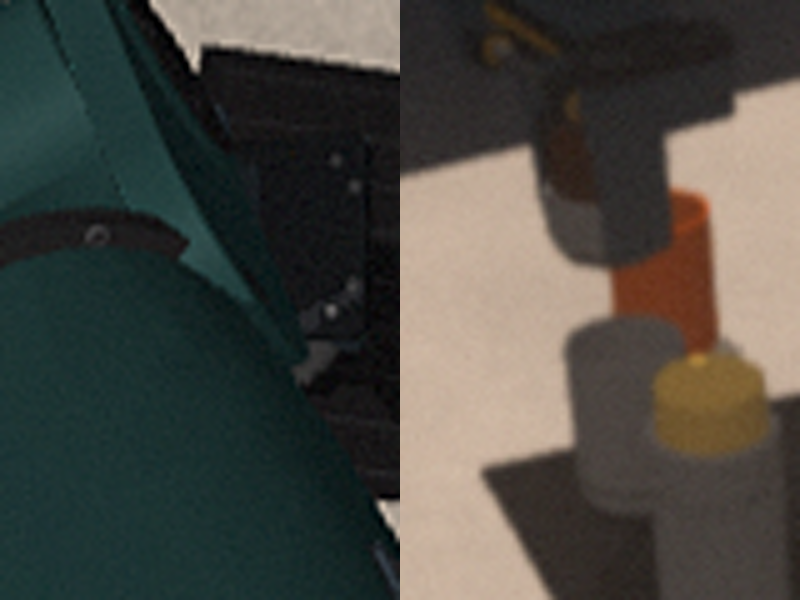

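```bash
python3 - <<'E'
from h import *
from scipy.optimize import least_squares
np.set_printoptions(precision=4,suppress=True)
ims=[eyes.capture("side") for _ in range(4)]; p=ims[0]
s=arm.observe();t=np.array(s["tool_pos"]);print(t,s["time"])
g=np.mean([i["image"].astype(float).mean(2) for i in ims],0)
def edges(r0,r1,c0,c1,sign):
    out=[]
    for r in range(r0,r1):
        d=np.diff(cv2.GaussianBlur(g[r-1:r+2].mean(0)[None],(3,1),0)[0])*sign
        w=np.clip(d[c0:c1],0,None)
        k=c0+np.argmax(w); ww=np.clip(d[k-2:k+3],0,None); out.append((r,(ww*np.arange(k-2,k+3)).sum()/ww.sum()+.5))
    return np.array(out)
bl=edges(140,147,194,206,-1); cl=edges(172,188,198,212,-1); cr=edges(165,170,222,230,1)
print(bl);print(cl)
cam=ray(p,[210,280])[0]
def off(C,e,side):
    v=(C-cam)[:2];v/=np.linalg.norm(v);u=np.array([-v[1],v[0]])*side
    res=[]
    for r,c in e:
        f=lambda x: proj(p,[*(C[:2]+u*(.032+x[1])),x[0]])-[r,c]
        res.append(least_squares(f,[C[2],0],x_scale=.01).x)
    res=np.array(res);return u,res[:,1].mean(),res[:,1].std(),res[:,0][[0,-1]]
print("band",off(np.array([t[0],t[1],t[2]+.012]),bl,1))
print("cup",off(np.array([.52,.318,.07]),cl,1))
print("pred mesh mid",proj(p,t+[0,0,.0122]),"cap mid",proj(p,t+[0,0,.0372]))
E
```

```text
[0.519  0.3225 0.1616] 8.65
[[140.     198.2839]
 [141.     198.5729]
 [142.     198.8163]
 [143.     199.1612]
 [144.     199.3167]
 [145.     199.5301]
 [146.     199.8637]]
[[172.     202.5128]
 [173.     202.6437]
 [174.     202.7374]
 [175.     202.837 ]
 [176.     202.9218]
 [177.     203.1561]
 [178.     203.2381]
 [179.     203.3585]
 [180.     203.5188]
 [181.     203.6529]
 [182.     203.756 ]
 [183.     203.8421]
 [184.     203.9253]
 [185.     204.127 ]
 [186.     204.1985]
 [187.     204.2299]]
band (array([-0.9138,  0.4061]), np.float64(-0.003841469194392741), np.float64(0.0006860790064729343), array([0.1744, 0.1577]))
cup (array([-0.9127,  0.4087]), np.float64(-0.0011693897482524102), np.float64(0.00010854761476791804), array([0.0846, 0.0386]))
pred mesh mid [139.3508 210.0143] cap mid [130.1009 209.0723]
```

```bash
python3 -m inch '[[[1,-0.001,-0.004,-0.015,0],[1,-0.001,0,-0.015,0],[1,-0.001,0,-0.006,0],[1,0,0,0,0],[1,0,0,0,0]]]'
```

```text
time: 9.15
tool_pos: [0.5149, 0.3174, 0.1214]
ee_rot: [0.01, -0.003, 1.0, -0.006]
wrist_force: [-0.3, -0.1, -1.7]
width: 0.0627
```

```bash
python3 -m inch '[[[1,0.003,0.001,-0.004,0],[1,0,0,0,0],[1,0,0,-0.003,0]]]'; python3 -m inch '[[[1,0,0,-0.003,0],[1,0,0,0,0]]]'
```

```text
time: 9.45
tool_pos: [0.5189, 0.319, 0.1148]
ee_rot: [0.011, -0.003, 1.0, -0.006]
wrist_force: [0.2, 0.5, -1.5]
width: 0.0625
time: 9.65
tool_pos: [0.5189, 0.3191, 0.1114]
ee_rot: [0.011, -0.003, 1.0, -0.006]
wrist_force: [-0.5, 0.9, -2.1]
width: 0.0628
```

```bash
python3 -m inch '[[[1,-0.001,-0.001,-0.003,0],[1,0,0,0,0]]]';python3 -m inch '[[[1,0,0,-0.002,0],[1,0,0,-0.001,0]]]'; python3 -m inch '[[[1,0,0,-0.002,0],[1,0,0,-0.001,0]]]'
```

```text
time: 9.85
tool_pos: [0.5178, 0.318, 0.1083]
ee_rot: [0.011, -0.003, 1.0, -0.006]
wrist_force: [0.2, 1.0, -1.2]
width: 0.0624
time: 10.05
tool_pos: [0.5179, 0.318, 0.1052]
ee_rot: [0.011, -0.003, 1.0, -0.005]
wrist_force: [-0.2, -0.3, -0.7]
width: 0.0626
time: 10.25
tool_pos: [0.5179, 0.318, 0.102]
ee_rot: [0.011, -0.003, 1.0, -0.005]
wrist_force: [-1.5, 0.5, -0.7]
width: 0.0626
```

```bash
python3 -m inch '[[[1,0,0,-0.002,0],[1,0,0,-0.001,0]]]';python3 -m inch '[[[1,0,0,-0.002,0],[1,0,0,0,0]]]'; python3 -m inch '[[[1,0,0,-0.001,0],[1,0,0,0,0]]]'
```

```text
time: 10.45
tool_pos: [0.5179, 0.3181, 0.0987]
ee_rot: [0.011, -0.003, 1.0, -0.005]
wrist_force: [-0.6, -0.4, -1.0]
width: 0.0627
time: 10.65
tool_pos: [0.5182, 0.3183, 0.0968]
ee_rot: [0.011, -0.003, 1.0, -0.005]
wrist_force: [0.3, -0.6, 0.8]
width: 0.0625
time: 10.85
tool_pos: [0.5189, 0.3186, 0.097]
ee_rot: [0.012, -0.003, 1.0, -0.005]
wrist_force: [-0.8, 0.2, -1.6]
width: 0.0627
```

```bash
python3 -m inch '[[[1,-0.001,-0.0005,-0.002,0],[1,0,0,-0.001,0]]]';python3 -m inch '[[[1,0,0,-0.002,0]]]'
```

```text
time: 11.05
tool_pos: [0.5196, 0.319, 0.0967]
ee_rot: [0.013, -0.003, 1.0, -0.004]
wrist_force: [-4.5, -4.6, 17.4]
width: 0.0627
time: 11.15
tool_pos: [0.5204, 0.3194, 0.0965]
ee_rot: [0.014, -0.003, 1.0, -0.004]
wrist_force: [-9.3, -3.5, 30.6]
width: 0.0623
```

```bash
python3 -m inch '[[[1,-0.001,-0.001,0,0],[1,0,0,0,0]]]'; python3 - <<'E'
from h import *
p=eyes.capture("side")
cv2.imwrite("pics/g3.png",cv2.resize(p["image"][110:230,160:270],(733,800)[:2] and (550,600),interpolation=cv2.INTER_CUBIC)[:,:,::-1])
E
```

```text
time: 11.35
tool_pos: [0.5195, 0.3185, 0.097]
ee_rot: [0.014, -0.003, 1.0, -0.004]
wrist_force: [-0.6, -0.2, -2.1]
width: 0.0628
```

View pics/g3.png

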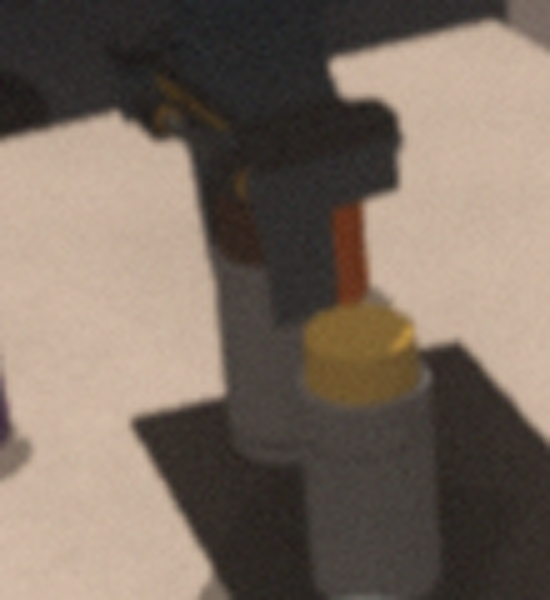

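The band sits flush on the cup, with no step in the left edge (about col 225, rows 260–440 of the crop), and the cup is upright. Releasing it now.

```bash
python3 -m inch '[[[0,0,0,0,0],[-0.5,0,0,0,0],[-1,0,0,0,0],[-1,0,0,0,0]]]'; python3 -m inch '[[[-1,0.001,0,0.01,0],[-1,0.001,0,0.015,0],[-1,0,0,0.004,0],[-1,0,0,0,0],[-1,0,0,0,0]]]'
```

```text
time: 11.8
tool_pos: [0.5195, 0.3185, 0.0963]
ee_rot: [0.014, -0.003, 1.0, -0.004]
wrist_force: [0.1, -0.5, 0.3]
width: 0.0814
time: 12.3
tool_pos: [0.5224, 0.3188, 0.1291]
ee_rot: [0.015, -0.003, 1.0, -0.004]
wrist_force: [-0.4, 0.5, 0.2]
width: 0.0914
```

```bash
python3 -m inch '[[[-1,-0.001,0,-0.003,0],[-1,0,0,0,0]]]'; python3 -m inch '[[[0.2,0,0,0,0],[1,0,0,0,0],[1,0,0,0,0],[1,0,0,0,0],[1,0,0,0,0]]]'
```

```text
time: 12.5
tool_pos: [0.5211, 0.3187, 0.1257]
ee_rot: [0.015, -0.003, 1.0, -0.004]
wrist_force: [0.1, 0.4, 0.5]
width: 0.0913
time: 13.0
tool_pos: [0.5206, 0.3184, 0.1246]
ee_rot: [0.014, -0.003, 1.0, -0.004]
wrist_force: [0.7, 0.7, -0.1]
width: 0.0541
```

```bash
python3 -m inch '[[[1,0,0,0.004,0],[1,0,0,0.006,0],[1,0,0,0.008,0],[1,0,0,0.01,0],[1,0,0,0.015,0],[1,0,0,0.02,0],[1,0,0,0.025,0],[1,0,0,0.015,0],[1,0,0,0,0]]]'; python3 - <<'E'
from h import *
S={n:eyes.capture(n) for n in("top","side")}
def crop(n,r,c): return cv2.resize(S[n]["image"][r:r+130,c:c+90],(415,600),interpolation=cv2.INTER_CUBIC)
cv2.imwrite("pics/g4.png",np.hstack([crop("top",170,120),crop("side",90,165)])[:,:800,::-1])
s=arm.observe();print(s["tool_pos"],s["width"],s["wrist_force"])
E
```

```text
time: 13.9
tool_pos: [0.5208, 0.3186, 0.238]
ee_rot: [0.015, -0.003, 1.0, -0.003]
wrist_force: [-0.2, -0.1, -0.9]
width: 0.052
[0.51997348 0.31809247 0.23554434] 0.05174908402645136 [ 1.34734133 -0.49682279 -0.28059218]
```

View pics/g4.png

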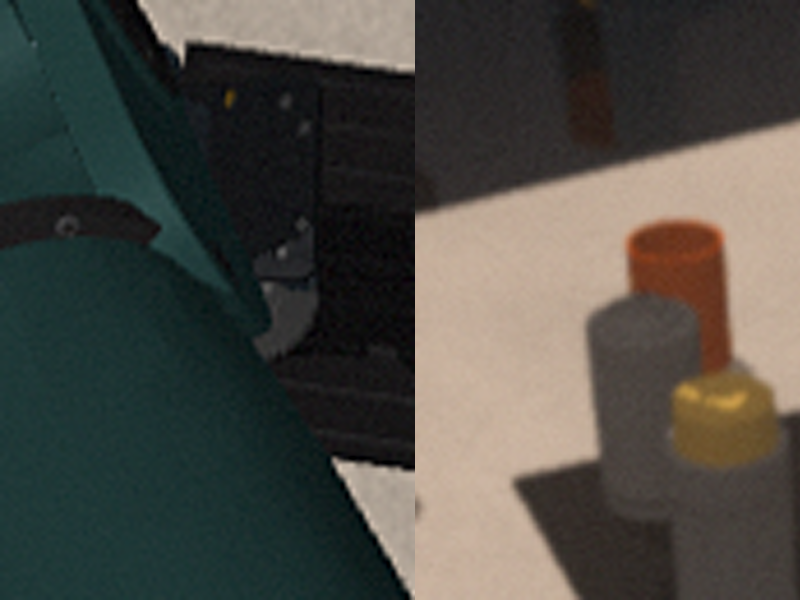

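The cup is now visibly taller and carries a domed top, so the mesh top stayed seated. The brown cap is in the jaws. The width fell from 54 to 52 mm, so I'll check whether the cap is slipping.

```bash
python3 - <<'E'
from h import *
np.set_printoptions(precision=4,suppress=True)
W=[]
for i in range(6):
    p=eyes.capture("side"); s=arm.observe(); W.append(s["width"])
t=np.array(s["tool_pos"]);print(np.array(W),t,s["time"],s["qvel"])
print("tip",proj(p,t),"if foot at tip-3mm",proj(p,t-[0,0,.003]),"front foot",proj(p,t+[-.011,-.025,-.003]))
for X in([.5205,.318,.122],[.5205,.318,.1335],[.5205,.318,.096],[.507,.289,.122]): print(X,proj(p,X))
for r in spotter.outline_of(p,"cap_mid")[:2]:
    ys,xs=np.nonzero(r["mask"]);print(round(r["p"],2),ys.min(),ys.max(),xs.min(),xs.max())
for k in("cap_mid","mesh_top_mid"):
    for r in spotter.landmark_of(p,k)[:2]: print(k,round(r["p"],2),np.round(r["location"],1))
im=cv2.convertScaleAbs(p["image"][70:190,170:250],alpha=1.8,beta=20)
cv2.imwrite("pics/g5.png",cv2.resize(im,(400,600),interpolation=cv2.INTER_CUBIC)[:,:,::-1])
E
```

```text
[0.0518 0.0518 0.0516 0.0517 0.0518 0.0522] [0.5196 0.3178 0.2343] 14.3 [-0.0007 -0.0025 -0.0023 -0.0004  0.0017  0.0014]
tip [117.095  208.7702] if foot at tip-3mm [118.265  208.8875] front foot [122.5483 209.3888]
[0.5205, 0.318, 0.122] [158.264  213.2124]
[0.5205, 0.318, 0.1335] [154.2595 212.8117]
[0.5205, 0.318, 0.096] [167.1427 214.1012]
[0.507, 0.289, 0.122] [164.0052 213.605 ]
0.53 107 123 198 207
cap_mid 0.49 [111.4 210.3]
mesh_top_mid 0.63 [162.8 214. ]
```

View pics/g5.png

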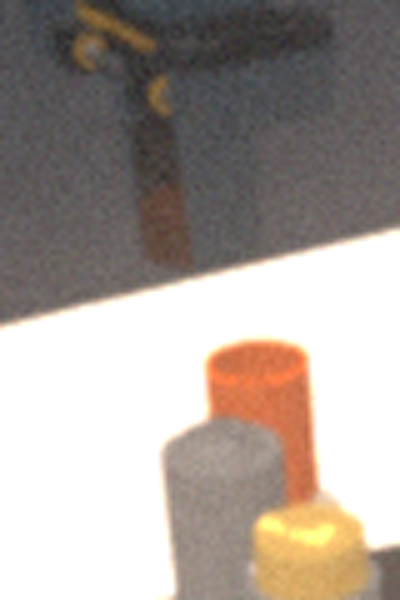

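```bash
python3 -c "
from rig import arm
print(arm.hand_in())"
```

```text
the job is handed in; nothing more can be done
None
```

The shaker is back together and handed in. The mesh top is seated on the steel cup, and the arm is holding the dust cap about 10 cm above it. The clock read about 14.3 s when I finished.

I gripped the mesh top by its band, with the cap on. I lowered it in small steps and pressed lightly until it stopped, then released it in place. After that I lifted the cap off alone.

**Last checks:**
- **Seating:** the fingers stopped at 0.0965 m against a computed home height of 0.0966 m. The press reached about 31 N at the wrist and I eased it off before opening. The side picture shows the band flush on the upright cup. After the cap came off, the network found the mesh top where it should be (row 162.8, expected about 162.5).
- **Cap:** it is in the jaws with its foot at the fingertips, about 0.23 m up. The mesh dome's top is at about 0.134 m.

**Checks that disagreed or were incomplete:**
- **Cap grip:** the jaw reading fell from 54.1 to about 52 mm as the cap lifted. It then held at 51.6–52.2 mm, and the picture showed no slip.
- **Side camera:** positions from it were about 5 mm off in y compared with the top camera and the arm's own reading. I used the top camera and the arm instead.
- **Cup search:** the network's first choice for the cup was the orange decoy, so I picked out the steel cup from the pictures.
- **Tool tilt:** the gripper drifted to about 1.7° off vertical, which caused no visible harm.
- **Bystanders:** the cream-capped shaker looked undisturbed in the last side picture. I did not re-measure the jug, tumblers or spoon at the end.

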